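# Stack two keyed parts bins on the matching lower row

### The job

Two open parts bins, one blue and one yellow, stand loose on the plywood board. Stack each on the fixed lower bin of its own colour, label to the same side, so that its lugs drop into the notches and it sits fully down and level, making a neat second row. Leave the tools and other things around where they are.

Things in the scene. Friction and masses are not known exactly. Their poses are not given: they have to be found in the camera images.
- blue_bin: Loose blue open bin, dark nuts fixed in it, 0.2 kg. Shell 60 front-back (x) x 54 (y) x 40 mm high, walls 6. Origin: centre of shell's underside, 8 mm above the board; z up, -x = front (white label). Four round-cornered lugs under mid walls, 8 mm long, 6 thick: front 26 mm wide, others 10; it stands on them. Rim notched as its base. Grip front-to-back (60 mm): its sides will be 8 mm from the neighbour.
- yellow_bin: Loose yellow open bin, grey nuts fixed in it, 0.2 kg. Shell 60 front-back (x) x 54 (y) x 40 mm high, walls 6. Origin: centre of shell's underside, 8 mm above the board; z up, -x = front (white label). Four round-cornered lugs under mid walls, 8 mm long, 6 thick: front 26 mm wide, others 10; it stands on them. Rim notched as its base. Grip front-to-back (60 mm): its sides will be 8 mm from the neighbour.
- blue_base: Fixed lower blue bin, shell 60 x 54 x 40 mm as the loose one, on the plate. Origin: centre of underside, 10 mm above counter; z up, -x = front (white label). Rim notches 10 mm deep at mid walls: front 29 mm wide, others 13, so a bin fits one way round only. Seated, a bin has its origin 40 mm above this one, axes alike. Neighbour 62 mm away in +y or -y; they swap between starts.
- yellow_base: Fixed lower yellow bin, shell 60 x 54 x 40 mm as the loose one, on the plate. Origin: centre of underside, 10 mm above counter; z up, -x = front (white label). Rim notches 10 mm deep at mid walls: front 29 mm wide, others 13, so a bin fits one way round only. Seated, a bin has its origin 40 mm above this one, axes alike. Neighbour 62 mm away in +y or -y; they swap between starts.
- mount_plate: Fixed aluminium plate 70 (x) x 124 (y) x 10 mm on the counter; the two lower bins stand on it side by side, 31 mm either side of its centre. Origin: centre of its underside.
- offcut_board: Fixed plywood board 195 (x) x 270 (y) x 18 mm, on two battens across the grey hardware tray. Origin: centre of its underside; its top is 18 mm above that, 80 mm above the counter.
- stub_driver: Stubby screwdriver with orange handle, 25 x 79 x 30 mm, lying at the back of the board. Bystander. Origin: centre of its underside.
- glue_bottle: White glue bottle with orange band and red nozzle, 34 x 45 x 116 mm, upright on the counter. Bystander. Origin: centre of its underside.
- oil_can: Brass-coloured oil can, 72 mm across, 136 mm tall with thin spout, upright. Bystander. Origin: centre of its underside.

How it is judged:
At the end, for the whole second after the job is handed in: Each loose bin sits on the lower bin of its colour: origin within 4 mm sideways of, and 37 to 42.5 mm above, the lower bin's origin, turned less than 0.1 rad from it, tilted less than 0.06 rad, released and at rest (x of blue_bin in the frame of blue_base between -0.004 and 0.004 m and y of blue_bin in the frame of blue_base between -0.004 and 0.004 m and z of blue_bin in the frame of blue_base between 0.037 and 0.0425 m and angle between the x axis of blue_bin and the x axis of blue_base, either way round below 0.1 rad and angle between each of blue_bin, yellow_bin's own z axis and vertical below 0.06 rad and linear speed of each of blue_bin, yellow_bin below 0.02 m/s and x of yellow_bin in the frame of yellow_base between -0.004 and 0.004 m and y of yellow_bin in the frame of yellow_base between -0.004 and 0.004 m and z of yellow_bin in the frame of yellow_base between 0.037 and 0.0425 m and angle between the x axis of yellow_bin and the x axis of yellow_base, either way round below 0.1 rad); the robot touches nothing.
It fails at once if the stubby screwdriver is moved more than 40 mm (distance of stub_driver from where it was at the start of the episode above 0.04 m).
It fails at once if the glue bottle is moved more than 40 mm (distance of glue_bottle from where it was at the start of the episode above 0.04 m).
It fails at once if the oil can is moved more than 40 mm (distance of oil_can from where it was at the start of the episode above 0.04 m).
It also fails if it takes over 59 s, if anything falls off the work surface, if the arm or the gripper's body presses on something with over 40 N, if the wrist force passes 120 N, or if a joint passes its speed limit or range.

### The arm

A 6-joint arm with a two-finger parallel gripper is mounted at the origin on the work surface; the furniture and walls round the work are solid. World frame = base frame: x ahead of the robot, y to its left, z up, the work surface at z = 0. Lengths are in m, angles in rad, forces in N, time in s.
With the tool pointing down it reaches from about 0.4 to 0.925 m from the base axis. Payload 3.4 kg.
Tool frame: the origin (TCP) lies between the finger pads; the fingertips stand 8 mm ahead of it and the grasp point (between the pads) lies 11 mm behind it (env.tip_reach is the distance from the TCP to the fingertips, in m); z points along the fingers, y is the line along which they close (so a half turn about z gives the same grasp; the last joint's range is limited). The gripper opens to 85 mm and grips with 20 to 120 N. Pads are 22 mm wide; open, the fingers measure 114 mm over their backs; the gripper's body (76 mm by 85 mm) begins 54 mm behind the grasp point. The pads swing forward as they close: fully open they stand 13 mm farther back than shut.
Start: joints at [1.204, 0.307, 1.506, -0, 1.328, -0.073], TCP at [0.166, 0.551, 0.239] pointing down, gripper open.
Joint ranges: [-3.12, 3.12], [-1.05, 2.28], [0.14, 2.33], [-1.42, 4.57], [0.1, 2.73], [-2.68, 2.68]. Speed limits (rad/s): [2.57, 2.57, 3.14, 3.14, 3.14, 3.14].

### API

Orientations are given as a unit quaternion [w, x, y, z].
In Python, from bench import env gives the robot as it stands. The module is installed in compiled form; this text tells all that it offers.
- The arm moves only by the shell command python3 -m pendant 'ROWS' [OPENING] [FORCE]. ROWS is JSON, a list of rows, each a list of 4 numbers: the shift along the tool's x, y, z in m, then the turn about the tool's z in rad. In form: [[dx, dy, dz, roll], ...]. A call has 1 to 20 rows; each row is the pose to reach, as a shift and turn from the pose commanded when the call began, along the tool's axes at that moment; what a row does not reach only later rows make up. A row lasts 1/12 s, in which the tool goes at most 41.7 mm and 7.16 degrees, less where a joint would pass 70% of its speed; a pose out of reach is approached as far as the arm can. A call with a gripper value outside its range is refused whole. OPENING is the opening, from -1 (shut) to 1 (fully open), set as the call begins (- or left out, the last holds). The fingers move at their own pace and stop on an object; FORCE is the grip in N (left out, the last holds). Time passes only in rows, so rows that repeat a pose let the fingers close. It gives the time, the measured TCP pose, the force, the opening and the grip force at its end, in the units of the state.
- env.sense(): the state, without advancing time (a new reading comes with each control period).
- env.grab_frame(name): name is "scene" or "top" or "wrist"; returns a dict with "image" (400x640x3 uint8, red, green, blue), "mtx" (3x3 intrinsics, pixels), "extrinsics" (4x4, takes a point from world to camera coordinates). Camera axes: x right, y down, z forward; pixel columns grow to the right and rows downward; lengths in m; the calibration is good to about 2 mm. A picture is of the moment at which its call begins. There is no depth.
- env.finish_job(): hands the job in; it is judged then, once.
The state is a dict: "clock": time; "q": joint angles; "joint_velocities": joint speeds; "joint_torque": joint torques, N m; "eef_pos": TCP position; "eef_rot": TCP orientation; "wrist_force": force on the tool from outside, world axes, zero at the start; "torque": the same for the moment, N m; "width": finger opening in m; "grasp_force": force on a finger pad.
Only numpy, scipy, OpenCV 4.12 (cv2) and the standard library are available. Lean on these libraries where they do the work, as an engineer would, in place of code of your own. Each camera call takes 0.05 s, during which the arm holds its last target. There are 200 camera calls.

## Working session

There is one attempt and no reset: what is moved stays moved. The work goes in short steps, Python scripts to look and compute and a shell command to move; the robot and the scene stay as the last step left them, time stands still between calls to the robot, and variables do not carry over. Pictures are saved under pics/ and viewed, at most 10 in all, crops included, and the job is handed in when it is done.

```bash
mkdir -p pics
cat > h.py <<'E'
from bench import env
import numpy as np, cv2
def snap(n,f):
    r=env.grab_frame(n); cv2.imwrite('pics/'+f+'.png',r['image'][:,:,::-1]); np.savez('pics/'+f+'.npz',m=r['mtx'],e=r['extrinsics']); return r
def ray(f,u,v,z):
    d=np.load('pics/'+f+'.npz'); R=d['e'][:3,:3];t=d['e'][:3,3]
    c=-R.T@t; w=R.T@np.linalg.inv(d['m'])@[u,v,1]; return c+w*(z-c[2])/w[2]
def proj(f,p):
    d=np.load('pics/'+f+'.npz'); q=d['m']@(d['e'][:3,:3]@np.array(p)+d['e'][:3,3]); return q[:2]/q[2]
E
python3 - <<'E'
from h import *
np.set_printoptions(precision=4,suppress=True)
for n in ['scene','top','wrist']:
    r=snap(n,n+'0'); R=r['extrinsics']; print(n,r['mtx'].tolist(),-R[:3,:3].T@R[:3,3],R[2,:3])
s=env.sense();print(s)
E
```

```text
scene [[416.04990197209656, 0.0, 319.97126290017803], [0.0, 416.04990197209656, 204.36041421834346], [0.0, 0.0, 1.0]] [-0.1475  0.3677  0.5122] [ 0.7745 -0.4426 -0.452 ]
top [[424.8993435457242, 0.0, 319.85050417669675], [0.0, 424.8993435457242, 203.31960917323025], [0.0, 0.0, 1.0]] [ 0.3873 -0.0728  0.9975] [ 0.2214  0.03   -0.9747]
wrist [[358.3201910244419, 0.0, 317.19425080326886], [0.0, 358.3201910244419, 202.4393561603986], [0.0, 0.0, 1.0]] [0.0939 0.5725 0.373 ] [ 0.2846 -0.0864 -0.9548]
{'clock': 0.15, 'q': array([ 1.2045,  0.3074,  1.5074,  0.0001,  1.3284, -0.0735]), 'joint_velocities': array([ 0.0004, -0.0024, -0.0052,  0.0009, -0.002 , -0.0003]), 'joint_torque': array([  0.0007, -45.7982, -25.2221,   0.0001,   0.0086,   0.    ]), 'eef_pos': array([0.1658, 0.55  , 0.2386]), 'eef_rot': array([-0.0002,  0.1459,  0.9893, -0.0008]), 'wrist_force': array([-0.1201, -0.3842,  0.1675]), 'torque': array([ 0.0096, -0.0408, -0.0694]), 'grasp_force': 0.0, 'width': 0.08536852894608692}
```

View pics/top0.png

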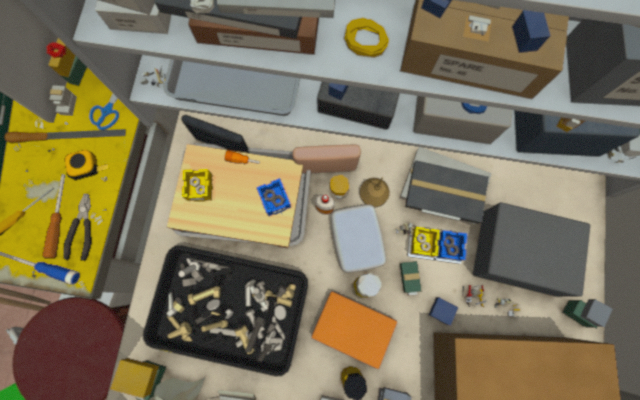

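View pics/scene0.png

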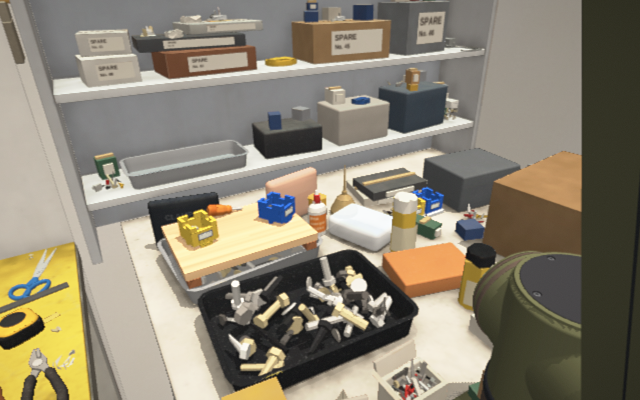

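The top view shows the loose yellow bin near (197,185) and the loose blue one near (272,197). The lower bins are at (426,242) for yellow and (453,246) for blue. I'll enlarge both areas.

Run:
```python
from h import *
im=cv2.imread('pics/top0.png')
a=cv2.resize(im[150:225,170:300],None,fx=6,fy=6,interpolation=cv2.INTER_CUBIC)
b=cv2.resize(im[215:275,395:485],None,fx=8,fy=8,interpolation=cv2.INTER_CUBIC)
cv2.imwrite('pics/ca.png',a);cv2.imwrite('pics/cb.png',b)
for p,z in [((197,185),.128),((272,197),.128),((426,242),.05),((453,246),.05),((237,158),.09),((342,190),.05),((375,192),.1),((340,158),.05),((358,237),.05),((324,203),.1),((368,285),.1)]: print(p,ray('top0',*p,z).round(3))
```

```text
(197, 185) [0.583 0.217 0.128]
(272, 197) [0.582 0.056 0.128]
(426, 242) [ 0.553 -0.293  0.05 ]
(453, 246) [ 0.553 -0.354  0.05 ]
(237, 158) [0.667 0.155 0.09 ]
(342, 190) [ 0.642 -0.089  0.05 ]
(375, 192) [ 0.636 -0.16   0.1  ]
(340, 158) [ 0.718 -0.073  0.05 ]
(358, 237) [ 0.54  -0.141  0.05 ]
(324, 203) [ 0.593 -0.054  0.1  ]
(368, 285) [ 0.435 -0.172  0.1  ]
```

View pics/ca.png

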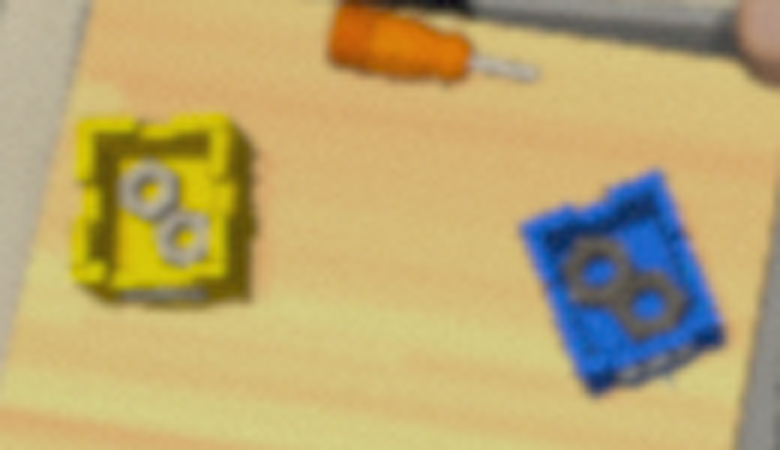

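View pics/cb.png

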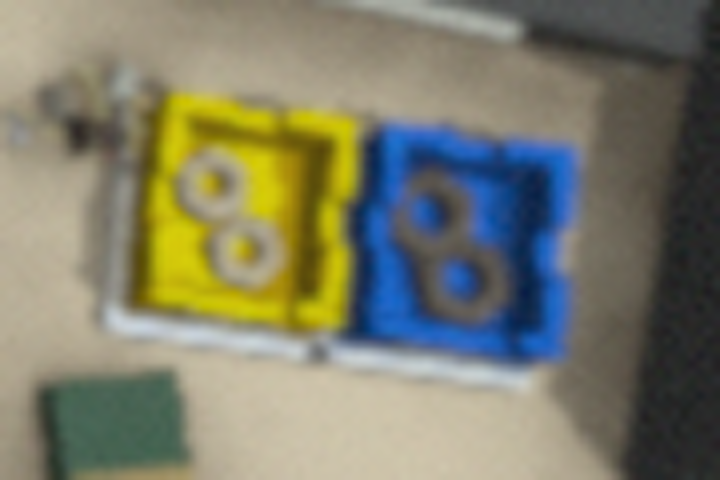

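The crops show these rim corners. Yellow loose, at about (82,120), (228,118), (222,282) and (76,278), is nearly square to the board. Blue loose is at (525,228), (655,172), (720,332) and (595,388), turned. All labels face the bottom of the image. The base rims are also clear, so I'll fit 60 x 54 rectangles to them.

```bash
cat >> h.py <<'E'
from scipy.optimize import least_squares
def fit(f,pts,z,g):  # pts order BL,BR,FR,FL (pixels)
    L=np.array([[.03,.027],[.03,-.027],[-.03,-.027],[-.03,.027]])
    def res(p):
        c,s=np.cos(p[2]),np.sin(p[2])
        W=L@np.array([[c,s],[-s,c]])+p[:2]
        return np.concatenate([proj(f,[*w,z])-q for w,q in zip(W,pts)])
    r=least_squares(res,g); return r.x,np.abs(r.fun).max(),r.fun.reshape(4,2)
E
python3 - <<'E'
from h import *
np.set_printoptions(precision=4,suppress=True)
def o(P,x,y,k): return [((u+.5)/k-.5+x,(v+.5)/k-.5+y) for u,v in P]
for n,P,x,y,k,z,g in [
('yl',[(80,118),(230,117),(228,280),(74,280)],170,150,6,.128,[.583,.217,0]),
('bl',[(523,228),(656,170),(722,332),(594,390)],170,150,6,.128,[.582,.056,.4]),
('yb',[(163,95),(362,115),(350,330),(133,308)],395,215,8,.05,[.553,-.293,0]),
('bb',[(383,124),(581,147),(566,360),(360,345)],395,215,8,.05,[.553,-.354,0])]:
    p,m,f=fit('top0',o(P,x,y,k),z,g); print(n,p,m,f.ravel())
    for a,b in ((0,1),(1,2),(2,3),(3,0)):
        q=o(P,x,y,k); print('%.4f'%np.linalg.norm(ray('top0',*q[a],z)-ray('top0',*q[b],z)),end=' ')
    print()
from scipy.spatial.transform import Rotation as R
w,x,y,z=env.sense()['eef_rot']; print(R.from_quat([x,y,z,w]).as_matrix())
E
```

```text
yl [0.587  0.2221 0.1854] 0.4101824626882262 [ 0.0448  0.1096  0.4102 -0.3101 -0.1843 -0.2116 -0.2637  0.4023]
0.0533 0.0598 0.0539 0.0594 
bl [0.5846 0.0527 0.5799] 1.4373745443929238 [-0.4786  1.0326  0.901   0.7092  1.0317 -1.1647 -1.4374 -0.5576]
0.0511 0.0637 0.0488 0.0640 
yb [ 0.5551 -0.2928  0.029 ] 1.802155286919458 [ 0.2072 -0.0842 -0.8469  0.5042 -1.1694  0.0166  1.8022 -0.4006]
0.0563 0.0610 0.0605 0.0613 
bb [ 0.556  -0.3549  0.0304] 1.1579559304050804 [ 0.0191  0.2477 -0.8306  0.4386 -0.3568  0.3076  1.158  -0.9616]
0.0559 0.0605 0.0573 0.0631 
[[-0.9574  0.2886 -0.0006]
 [ 0.2886  0.9574 -0.0015]
 [ 0.0002 -0.0016 -1.    ]]
```

```bash
python3 -m pendant '[[-0.498,-0.192,-0.012,1.09],[-0.498,-0.192,-0.012,1.09],[-0.498,-0.192,-0.012,1.09],[-0.498,-0.192,-0.012,1.09],[-0.498,-0.192,-0.012,1.09],[-0.498,-0.192,-0.012,1.09],[-0.498,-0.192,-0.012,1.09],[-0.498,-0.192,-0.012,1.09],[-0.498,-0.192,-0.012,1.09],[-0.498,-0.192,-0.012,1.09],[-0.498,-0.192,-0.012,1.09],[-0.498,-0.192,-0.012,1.09],[-0.498,-0.192,-0.012,1.09],[-0.498,-0.192,-0.012,1.09],[-0.498,-0.192,-0.012,1.09],[-0.498,-0.192,-0.012,1.09],[-0.498,-0.192,-0.012,1.09],[-0.498,-0.192,-0.012,1.09]]'
python3 - <<'E'
from h import *
snap('wrist','w1'); s=env.sense(); print(s['eef_pos'],s['eef_rot'],s['clock'])
print(proj('w1',[.587,.222,.128]))
im=cv2.imread('pics/w1.png'); cv2.imwrite('pics/w1b.png',cv2.resize(im,None,fx=1.25,fy=1.25,interpolation=cv2.INTER_CUBIC))
E
```

```text
clock: 1.65
eef_pos: [0.586, 0.224, 0.2513]
eef_rot: [-0.0, 0.637, 0.771, -0.0]
wrist_force: [-1.2, 0.2, 0.0]
width: 0.0853
grasp_force: 0.0
[0.58620048 0.22403089 0.25144788] [-1.54421078e-04  6.36880493e-01  7.70962521e-01 -7.05301576e-05] 1.7
[316.7099691  200.34308289]
```

View pics/w1b.png

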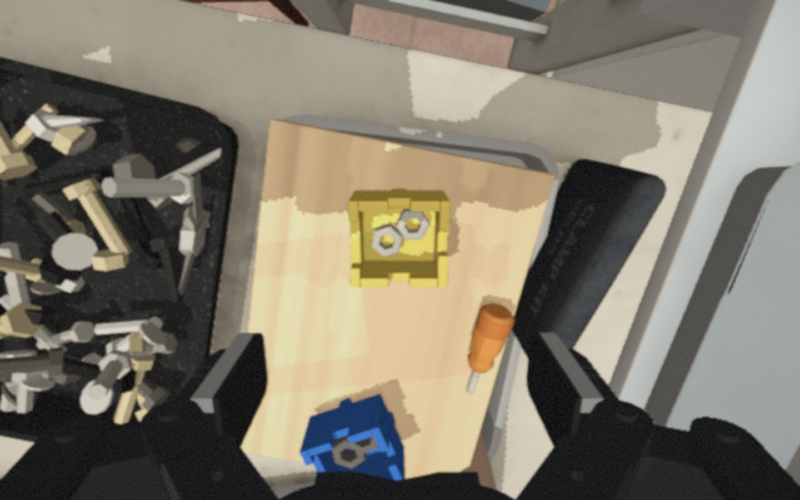

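The wrist view at 1.25x shows the yellow bin's rim spanning about (350,195) to (447,285). The screwdriver is at (490,340) and blue is at the bottom, at (355,440). I'll zoom in on yellow.

Run:
```python
from h import *
im=cv2.imread('pics/w1.png')
cv2.imwrite('pics/cw1.png',cv2.resize(im[140:240,265:375],None,fx=6,fy=6,interpolation=cv2.INTER_CUBIC))
```

```text
(no output)
```

View pics/cw1.png

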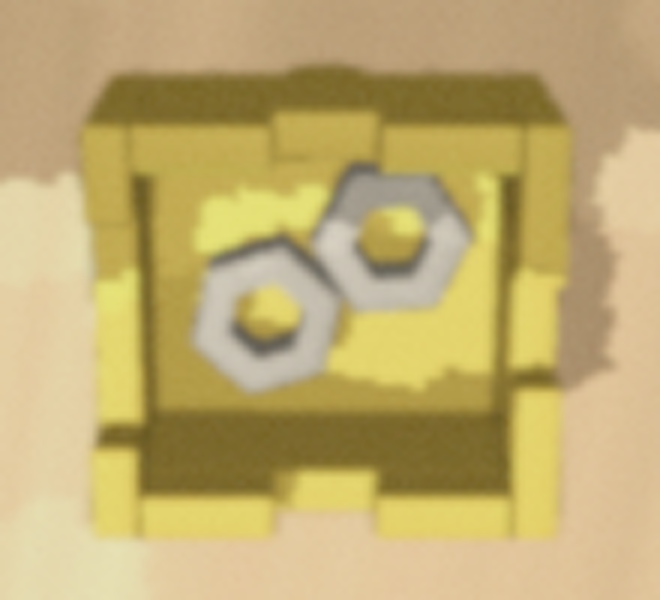

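The rim corners in the crop are (572,124), (556,538), (92,538) and (83,126). The wide notch, which marks the front, is at image left.

```bash
cat >> h.py <<'E'
def o(P,x,y,k): return [((u+.5)/k-.5+x,(v+.5)/k-.5+y) for u,v in P]
def off(f,px,py,pz=None,yaw=None):
    "tool-frame shift and roll from the present pose to world target"
    from scipy.spatial.transform import Rotation as Ro
    s=env.sense(); w,x,y,z=s['eef_rot']; M=Ro.from_quat([x,y,z,w]).as_matrix(); p=s['eef_pos']
    ty=np.arctan2(M[1,1],M[0,1]); d=M.T@(np.array([px,py,p[2] if pz is None else pz])-p)
    print('tcp',p.round(4),'ytool yaw %.3f'%ty,'shift',d.round(4),'roll',None if yaw is None else round(ty-yaw,3),'t',round(s['clock'],2),'F',s['wrist_force'].round(1),'g',round(s['grasp_force'],1),'w',round(s['width'],4))
E
python3 - <<'E'
from h import *
np.set_printoptions(precision=4,suppress=True)
p,m,f=fit('w1',o([(572,124),(556,538),(92,538),(83,126)],265,140,6),.128,[.587,.222,.18]); print(p,m,f.ravel())
off('w1',*p[:2],.098,p[2])
E
```

```text
[0.5879 0.2257 0.1879] 0.6981490352512196 [ 0.3671  0.0301  0.4046  0.3372 -0.053   0.2034 -0.6981 -0.4593]
tcp [0.5862 0.224  0.2514] ytool yaw 0.190 shift [0.0013 0.0021 0.1534] roll 0.002 t 1.7 F [ 0.1  0.5 -0.5] g 0.0 w 0.0855
```

```bash
python3 -m pendant '[[0.001,0.002,0.04,0],[0.001,0.002,0.08,0],[0.001,0.002,0.12,0],[0.001,0.002,0.14,0],[0.001,0.002,0.153,0],[0.001,0.002,0.153,0],[0.001,0.002,0.153,0]]' && python3 -m pendant '[[0,0,0,0],[0,0,0,0],[0,0,0,0],[0,0,0,0],[0,0,0,0],[0,0,0,0],[0,0,0,0],[0,0,0,0]]' -1 50
```

```text
clock: 2.28
eef_pos: [0.5882, 0.225, 0.0979]
eef_rot: [-0.0, 0.637, 0.771, -0.001]
wrist_force: [0.7, 0.7, -0.6]
width: 0.0855
grasp_force: 0.0
clock: 2.95
eef_pos: [0.5902, 0.2249, 0.1005]
eef_rot: [0.001, 0.638, 0.77, 0.002]
wrist_force: [-0.4, 1.4, 6.1]
width: 0.0592
grasp_force: 55.1
```

```bash
python3 -m pendant '[[0,0,-0.03,0],[0,0,-0.07,0],[0,0,-0.11,0],[0,0,-0.15,0],[0,0,-0.19,0],[-0.02,-0.005,-0.2,0],[-0.06,-0.015,-0.2,0.02],[-0.1,-0.026,-0.2,0.04],[-0.14,-0.037,-0.2,0.06],[-0.18,-0.047,-0.2,0.08],[-0.22,-0.058,-0.2,0.1],[-0.26,-0.068,-0.2,0.12],[-0.3,-0.079,-0.2,0.14],[-0.34,-0.089,-0.2,0.16],[-0.38,-0.1,-0.2,0.16],[-0.42,-0.11,-0.2,0.16],[-0.46,-0.121,-0.2,0.16],[-0.49,-0.129,-0.2,0.16],[-0.502,-0.132,-0.2,0.16],[-0.502,-0.132,-0.2,0.16]]' && python3 -m pendant '[[0,0,0,0],[0,0,0,0],[0,0,0,0],[0,0,0,0]]'
python3 - <<'E'
from h import *
snap('wrist','w2')
im=cv2.imread('pics/w2.png'); cv2.imwrite('pics/w2b.png',cv2.resize(im[0:400,160:480],None,fx=2.3,fy=1.5,interpolation=cv2.INTER_CUBIC))
cv2.imwrite('pics/w2b.png',cv2.resize(im[20:320,170:470],None,fx=2,fy=2,interpolation=cv2.INTER_CUBIC))
E
```

```text
clock: 4.62
eef_pos: [0.5526, -0.2971, 0.298]
eef_rot: [0.0, 0.699, 0.715, -0.001]
wrist_force: [0.9, -0.3, -1.4]
width: 0.0594
grasp_force: 55.3
clock: 4.95
eef_pos: [0.5535, -0.2918, 0.2986]
eef_rot: [-0.0, 0.696, 0.718, 0.0]
wrist_force: [-0.1, 0.3, -1.5]
width: 0.0592
grasp_force: 55.3
```

View pics/w2b.png

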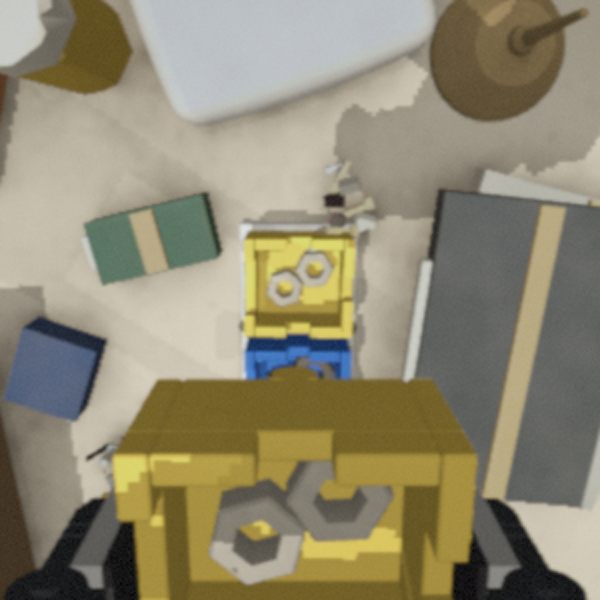

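The wrist view shows the held bin level between the fingers, with near rim corners at (115,455) and (477,455). The yellow base rim spans about (245,236) to (357,338), with a small sideways offset. I'll fit this, then go lower for a finer measurement.

Run:
```python
from h import *
np.set_printoptions(precision=4,suppress=True)
p,m,f=fit('w2',o([(357,235),(353,339),(245,339),(244,236)],170,20,2),.05,[.555,-.293,.03]); print(p,m,f.ravel())
off('w2',*p[:2],.158,p[2])
for u,v in [(438,188),(463,190)]: pass
for z in (.06,.1,.15): print(z,ray('top0',478,240,z),ray('top0',485,207,z),ray('top0',473,278,z))
```

```text
[ 0.5572 -0.2903  0.0268] 1.5471512693240186 [-0.2049  1.5472  0.3877 -1.224   0.1049 -1.3853 -0.2681  0.8635]
tcp [ 0.5536 -0.292   0.2986] ytool yaw 0.030 shift [0.0015 0.0036 0.1406] roll 0.003 t 5.0 F [ 0.2  1.1 -1.6] g 55.3 w 0.059
0.06 [ 0.574  -0.4045  0.06  ] [ 0.6517 -0.4145  0.06  ] [ 0.4888 -0.4001  0.06  ]
0.1 [ 0.566  -0.3904  0.1   ] [ 0.6404 -0.3999  0.1   ] [ 0.4845 -0.3861  0.1   ]
0.15 [ 0.556  -0.3727  0.15  ] [ 0.6263 -0.3817  0.15  ] [ 0.4791 -0.3687  0.15  ]
```

```bash
python3 -m pendant '[[0.002,0.004,0.04,0],[0.002,0.004,0.08,0],[0.002,0.004,0.11,0],[0.002,0.004,0.13,0],[0.002,0.004,0.14,0],[0.002,0.004,0.14,0],[0.002,0.004,0.14,0],[0.002,0.004,0.14,0],[0.002,0.004,0.14,0]]'
python3 - <<'E'
from h import *
snap('wrist','w3'); off('',.557,-.29,.058,.027)
im=cv2.imread('pics/w3.png')
print(proj('w3',[.557,-.29,.05]))
a=cv2.resize(im[100:240,250:390],None,fx=4,fy=4,interpolation=cv2.INTER_CUBIC)  # base
b=cv2.resize(im[200:400,210:430],None,fx=1.09,fy=2.8)
cv2.imwrite('pics/w3b.png',cv2.resize(im[90:290,200:440],None,fx=3,fy=3,interpolation=cv2.INTER_CUBIC))
E
```

```text
clock: 5.75
eef_pos: [0.5587, -0.2921, 0.1606]
eef_rot: [0.002, 0.697, 0.717, 0.0]
wrist_force: [0.3, 0.1, -2.6]
width: 0.059
grasp_force: 55.2
tcp [ 0.5585 -0.2921  0.1604] ytool yaw 0.028 shift [ 0.0023 -0.0017  0.1024] roll 0.001 t 5.8 F [ 0.2  0.7 -2. ] g 55.2 w 0.059
[313.06298157 199.57900098]
```

View pics/w3b.png

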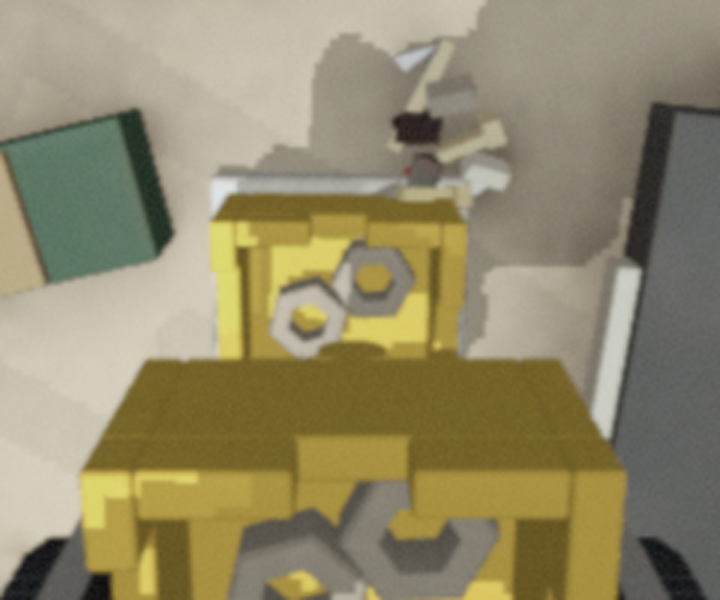

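The base's near rim edge runs from (212,221) to (467,221). The held bin's near rim edge runs from (84,472) to (623,472), and its lower shell edge from (148,360) to (560,360).

Run:
```python
from h import *
np.set_printoptions(precision=4,suppress=True)
zt=.1605
def edge(F,B,z):
    F,B=o([F,B],200,90,3); f,b=ray('w3',*F,z),ray('w3',*B,z); d=b-f; yaw=np.arctan2(d[1],d[0])
    c=(f+b)/2-.027*np.array([-np.sin(yaw),np.cos(yaw),0]); print(z,'len %.4f yaw %.3f'%(np.linalg.norm(d),yaw),'centre',c)
    return c
a=edge((212,221),(467,221),.05)
b=edge((84,472),(623,472),zt+.0275)
c=edge((148,360),(560,360),zt-.0125)
off('',.5585,-.2921,None,.03)
```

```text
0.05 len 0.0589 yaw 0.027 centre [ 0.5569 -0.2908  0.05  ]
0.188 len 0.0584 yaw 0.026 centre [ 0.5594 -0.2911  0.188 ]
0.148 len 0.0594 yaw 0.027 centre [ 0.5597 -0.2917  0.148 ]
tcp [ 0.5585 -0.2921  0.1604] ytool yaw 0.028 shift [-0.  0.  0.] roll -0.002 t 5.8 F [ 0.2  0.7 -2. ] g 55.2 w 0.059
```

```bash
python3 -m pendant '[[0.0005,-0.0025,0.02,0],[0.0005,-0.0025,0.045,0],[0.0005,-0.0025,0.065,0],[0.0005,-0.0025,0.08,0],[0.0005,-0.0025,0.08,0],[0.0005,-0.0025,0.08,0]]' && python3 -m pendant '[[0,0,0.003,0],[0,0,0.006,0],[0,0,0.009,0],[0,0,0.011,0],[0,0,0.013,0],[0,0,0.013,0]]'
```

```text
clock: 6.3
eef_pos: [0.5548, -0.2911, 0.0786]
eef_rot: [-0.0, 0.697, 0.717, -0.0]
wrist_force: [-0.1, -0.4, -2.0]
width: 0.0594
grasp_force: 55.2
clock: 6.8
eef_pos: [0.5545, -0.2909, 0.0651]
eef_rot: [-0.0, 0.697, 0.717, -0.0]
wrist_force: [0.0, 0.3, -1.6]
width: 0.0592
grasp_force: 55.2
```

```bash
python3 -m pendant '[[0,0,0.001,0],[0,0,0.002,0],[0,0,0.003,0],[0,0,0.004,0],[0,0,0.004,0]]'
```

```text
clock: 7.22
eef_pos: [0.5548, -0.291, 0.0626]
eef_rot: [0.0, 0.697, 0.717, 0.0]
wrist_force: [-1.8, 1.1, 5.0]
width: 0.0592
grasp_force: 55.7
```

```bash
python3 -m pendant '[[0,0,0,0],[0,0,0,0],[0,0,0,0],[0,0,0,0],[0,0,0,0],[0,0,0,0]]' 1 && python3 -m pendant '[[0,0,-0.02,0],[0,0,-0.06,0],[0,0,-0.1,0],[0,0,-0.14,0],[0,0,-0.18,0],[0,0,-0.19,0]]' && python3 -m pendant '[[0.04,0.004,0,-0.1],[0.08,0.008,0,-0.2],[0.12,0.012,0,-0.3],[0.16,0.018,0,-0.4],[0.2,0.022,0,-0.5],[0.24,0.027,0,-0.53],[0.28,0.031,0,-0.53],[0.32,0.036,0,-0.53],[0.345,0.039,0,-0.53],[0.345,0.039,0,-0.53],[0.345,0.039,0,-0.53],[0.345,0.039,0,-0.53]]'
python3 - <<'E'
from h import *
snap('wrist','w4'); off('',.584,.055,.098,.56)
im=cv2.imread('pics/w4.png')
u,v=proj('w4',[.584,.055,.128]).astype(int); print(u,v)
cv2.imwrite('pics/w4b.png',cv2.resize(im[v-60:v+60,u-70:u+70],None,fx=5,fy=5,interpolation=cv2.INTER_CUBIC))
E
```

```text
clock: 7.72
eef_pos: [0.5547, -0.2909, 0.0612]
eef_rot: [-0.0, 0.697, 0.717, -0.0]
wrist_force: [-0.7, -1.0, -0.9]
width: 0.0856
grasp_force: 0.0
clock: 8.22
eef_pos: [0.5578, -0.2928, 0.2591]
eef_rot: [0.006, 0.697, 0.717, 0.001]
wrist_force: [0.3, 0.4, 0.5]
width: 0.0857
grasp_force: 0.0
clock: 9.22
eef_pos: [0.5838, 0.0546, 0.2509]
eef_rot: [-0.0, 0.485, 0.875, -0.001]
wrist_force: [0.5, -0.3, 0.0]
width: 0.0855
grasp_force: 0.0
tcp [0.5839 0.054  0.251 ] ytool yaw 0.557 shift [0.0008 0.0008 0.153 ] roll -0.003 t 9.27 F [ 0.2 -0.1 -0.2] g 0.0 w 0.0858
316 196
```

View pics/w4b.png

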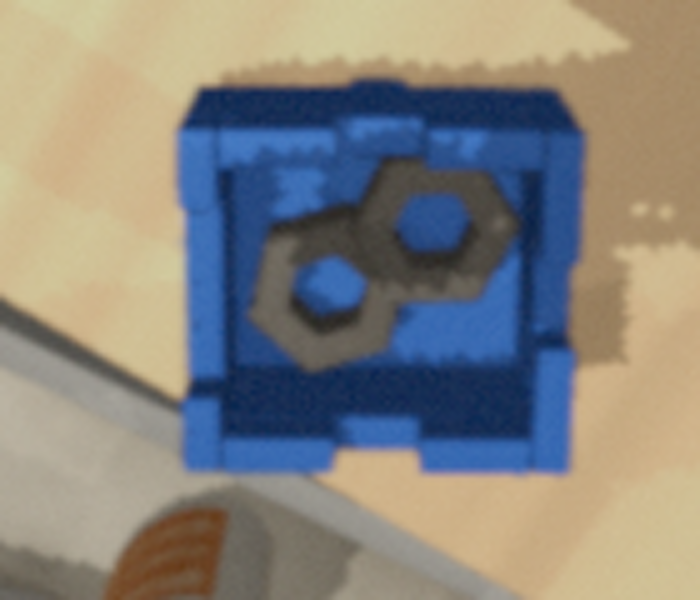

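The blue rim corners are (180,128), (583,130), (570,472) and (183,472), with the wide notch at left, which is the front. The glue bottle at bottom left is clear of the fingers.

Run:
```python
from h import *
np.set_printoptions(precision=4,suppress=True)
p,m,f=fit('w4',o([(583,130),(570,472),(183,472),(180,128)],246,136,5),.128,[.584,.055,.56]); print(p,m,f.ravel())
off('w4',*p[:2],.098,p[2])
```

```text
[0.5872 0.057  0.5522] 1.147317613599796 [ 0.8721 -0.2373  0.3584  0.615  -0.0656  0.153  -1.1473 -0.3611]
tcp [0.5839 0.054  0.251 ] ytool yaw 0.557 shift [0.0009 0.0045 0.153 ] roll 0.005 t 9.27 F [ 0.2 -0.1 -0.2] g 0.0 w 0.0858
```

```bash
python3 -m pendant '[[0.001,0.004,0.04,0],[0.001,0.004,0.08,0],[0.001,0.004,0.12,0],[0.001,0.004,0.14,0],[0.001,0.004,0.153,0],[0.001,0.004,0.153,0],[0.001,0.004,0.153,0]]' && python3 -m pendant '[[0,0,0,0],[0,0,0,0],[0,0,0,0],[0,0,0,0],[0,0,0,0],[0,0,0,0],[0,0,0,0],[0,0,0,0],[0,0,0,0]]' -1 50 && python3 -m pendant '[[0,0,-0.03,0],[0,0,-0.07,0],[0,0,-0.11,0],[0,0,-0.15,0],[0,0,-0.19,0],[0,0,-0.2,0],[0,0,-0.2,0]]'
python3 - <<'E'
from h import *
off('',.557,-.352,None,.028)
E
```

```text
clock: 9.85
eef_pos: [0.5865, 0.0564, 0.0976]
eef_rot: [-0.001, 0.486, 0.874, -0.001]
wrist_force: [0.6, 0.5, 0.1]
width: 0.0851
grasp_force: 0.0
clock: 10.6
eef_pos: [0.5883, 0.0576, 0.1003]
eef_rot: [0.002, 0.485, 0.875, 0.001]
wrist_force: [-0.7, -2.2, 6.1]
width: 0.0591
grasp_force: 55.1
clock: 11.18
eef_pos: [0.5891, 0.0582, 0.3032]
eef_rot: [0.004, 0.485, 0.875, 0.003]
wrist_force: [0.2, 0.3, -2.0]
width: 0.0594
grasp_force: 55.5
tcp [0.5891 0.0582 0.3032] ytool yaw 0.558 shift [-0.3309 -0.2446 -0.0005] roll 0.53 t 11.18 F [ 0.2  0.3 -2. ] g 55.5 w 0.0594
```

```bash
python3 -m pendant '[[-0.03,-0.022,0,0.06],[-0.06,-0.044,0,0.12],[-0.09,-0.067,0,0.18],[-0.12,-0.089,0,0.24],[-0.15,-0.111,0,0.3],[-0.18,-0.133,0,0.36],[-0.21,-0.155,0,0.42],[-0.24,-0.177,0,0.48],[-0.27,-0.2,0,0.53],[-0.3,-0.222,0,0.53],[-0.32,-0.237,0,0.53],[-0.331,-0.244,0,0.53],[-0.331,-0.244,0,0.53],[-0.331,-0.244,0,0.53],[-0.331,-0.244,0,0.53],[-0.331,-0.244,0,0.53]]' && python3 -m pendant '[[0,0,0.04,0],[0,0,0.08,0],[0,0,0.11,0],[0,0,0.13,0],[0,0,0.14,0],[0,0,0.14,0],[0,0,0.14,0],[0,0,0.14,0],[0,0,0.14,0],[0,0,0.14,0],[0,0,0.14,0]]'
python3 - <<'E'
from h import *
snap('wrist','w5'); off('',.5570,-.3524,.078,.028)
print(proj('w5',[.5548,-.29,.09]))
im=cv2.imread('pics/w5.png')
cv2.imwrite('pics/w5b.png',cv2.resize(im[90:290,200:440],None,fx=3,fy=3,interpolation=cv2.INTER_CUBIC))
E
```

```text
clock: 12.52
eef_pos: [0.5553, -0.3499, 0.2979]
eef_rot: [-0.001, 0.696, 0.718, 0.0]
wrist_force: [-0.1, 0.7, -2.4]
width: 0.0591
grasp_force: 55.3
clock: 13.43
eef_pos: [0.5558, -0.3525, 0.1598]
eef_rot: [0.001, 0.697, 0.717, 0.0]
wrist_force: [-0.1, 0.5, -1.8]
width: 0.0591
grasp_force: 55.3
tcp [ 0.5556 -0.3524  0.1594] ytool yaw 0.028 shift [0.     0.0013 0.0814] roll -0.0 t 13.48 F [ 0.1  0.3 -2.1] g 55.3 w 0.0591
[316.72802474 117.05010977]
```

```bash
python3 -m pendant '[[0,0.001,0.02,0],[0,0.001,0.045,0],[0,0.001,0.065,0],[0,0.001,0.08,0],[0,0.001,0.08,0],[0,0.001,0.08,0]]' && python3 -m pendant '[[0,0,0.003,0],[0,0,0.006,0],[0,0,0.009,0],[0,0,0.011,0],[0,0,0.013,0],[0,0,0.013,0]]'
```

```text
clock: 13.98
eef_pos: [0.5557, -0.3518, 0.0777]
eef_rot: [-0.001, 0.697, 0.717, -0.0]
wrist_force: [-0.7, 0.1, -1.8]
width: 0.0591
grasp_force: 55.3
clock: 14.48
eef_pos: [0.5563, -0.3523, 0.0653]
eef_rot: [0.0, 0.697, 0.717, -0.0]
wrist_force: [0.5, -1.4, -2.3]
width: 0.0592
grasp_force: 55.4
```

It's in the notches with no contact force, so I'll seat it the rest of the way, release and retreat.

```bash
python3 -m pendant '[[0,0,0.001,0],[0,0,0.002,0],[0,0,0.003,0],[0,0,0.004,0],[0,0,0.004,0]]' && python3 -m pendant '[[0,0,0,0],[0,0,0,0],[0,0,0,0],[0,0,0,0],[0,0,0,0],[0,0,0,0]]' 1 && python3 -m pendant '[[0,0,-0.02,0],[0,0,-0.06,0],[0,0,-0.1,0],[0,0,-0.14,0],[0.015,0,-0.18,0],[0.03,0,-0.19,0],[0.03,0,-0.19,0],[0.03,0,-0.19,0],[0.03,0,-0.19,0]]'
python3 - <<'E'
from h import *
snap('wrist','w6'); off('',.5548,-.291)
u,v=proj('w6',[.556,-.322,.09]).astype(int); print(u,v)
im=cv2.imread('pics/w6.png')
cv2.imwrite('pics/w6b.png',cv2.resize(im[max(v-100,0):v+100,u-100:u+100],None,fx=3,fy=3,interpolation=cv2.INTER_CUBIC))
E
```

```text
clock: 14.9
eef_pos: [0.5564, -0.3523, 0.0623]
eef_rot: [0.001, 0.697, 0.717, -0.0]
wrist_force: [-1.5, -0.4, 3.9]
width: 0.059
grasp_force: 55.6
clock: 15.4
eef_pos: [0.5562, -0.3519, 0.0612]
eef_rot: [-0.0, 0.697, 0.717, 0.0]
wrist_force: [-0.6, -0.1, -0.5]
width: 0.0851
grasp_force: 0.0
clock: 16.15
eef_pos: [0.5544, -0.3216, 0.2495]
eef_rot: [-0.001, 0.697, 0.717, -0.001]
wrist_force: [-0.6, -0.3, -0.5]
width: 0.0855
grasp_force: 0.0
tcp [ 0.5542 -0.3217  0.2488] ytool yaw 0.028 shift [0.0307 0.0014 0.0001] roll None t 16.2 F [ 0.2  1.2 -1.3] g 0.0 w 0.085
318 186
```

View pics/w6b.png

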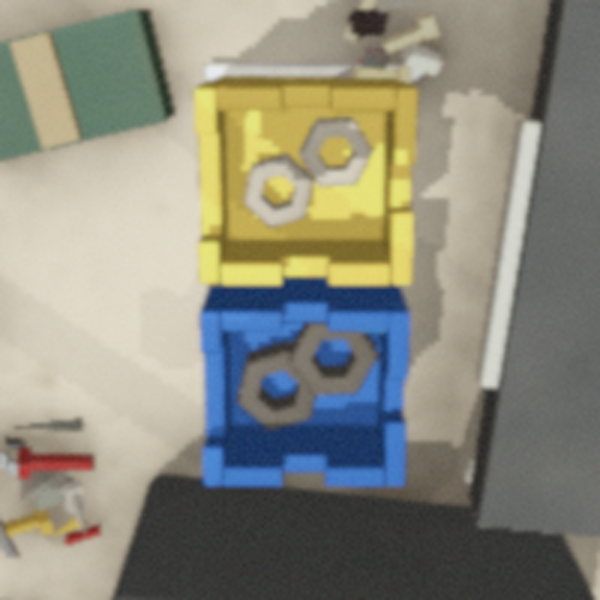

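Both bins stand square and aligned: yellow rim (196,88)–(411,285), blue rim (201,311)–(405,487). I'll check that the rim height is 0.09.

Run:
```python
from h import *
np.set_printoptions(precision=4,suppress=True)
for n,P,y in [('y',[(417,88),(411,285),(200,285),(196,88)],-.29),('b',[(410,311),(405,487),(206,487),(201,311)],-.352)]:
    for z in (.09,.098):
        p,m,f=fit('w6',o(P,218,86,3),z,[.556,y,.03]); print(n,z,p,m,np.sqrt((f**2).mean()))
print(env.finish_job())
```

```text
y 0.09 [ 0.556  -0.2901  0.0273] 0.7922784847919502 0.43116255686305055
y 0.098 [ 0.556  -0.289   0.0273] 1.8661321301765952 1.3421991887489748
b 0.09 [ 0.5578 -0.3517  0.0298] 0.5128558071483553 0.33435098624604703
b 0.098 [ 0.5577 -0.3489  0.0298] 1.523918381996566 1.1070770225090683
the job is handed in; nothing more can be done
None
```

Both bins are stacked on the lower bins of their own colour with labels to the front, and the job was handed in at about 16 s; in the last picture both rims fit the seated height of 90 mm to within a pixel, but no verdict came back from the judge.

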